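# Hold a case panel square with a try square

### The job

Take the red-footed try square from its sloping rest and stand it upright on its foot on the case's bare base plate, clear of the leaning side panel and with its heel (the outer right-angle corner) towards that panel. Then slide it along the plate, square-on to the panel, until the panel is pushed upright and the foot lies flat on the plate and the blade flat against the panel, right into the corner. Finish while still gripping the square and pressing it into the corner, because the sprung panel would otherwise lean in again; leave the other things on the bench where they are.

Things in the scene. Friction and masses are not known exactly. Their poses are not given: they have to be found in the camera images.
- square_mid (a point): Centre of the blade of the try square, an L: red foot 24 thick (x), 100 long (y), 24 mm high; aluminium blade 10 thick (x), 40 wide (y), top 120 mm above the foot's underside. Axes: x through the thickness (grip across it), y along the foot to the heel, z up the blade. The point is 60 mm above the foot's underside, 20 mm from the blade's outer edge, which is flush with the foot's heel end.
- square_heel (a point): The square's outer right-angle corner (heel), at mid-thickness: the end of the foot's underside where the blade's outer edge begins. Same axes as square_mid; it lies 20 mm along +y and 60 mm along -z from square_mid.
- square: The whole try square, loose, 240 to 390 g; origin at the centre of the foot's underside (50 mm from the heel), axes as square_mid, blade in the middle of the foot's thickness. It starts leaning 0.60 rad (34 degrees) from upright in its rest, blade top towards the robot; above 58 mm up the blade it is free on both sides.
- rest: Grey sloping rest, fixed to the bench, footprint 130 x 140 mm, about 80 mm high; origin at the centre of its underside, z up. Its slope faces away from the robot (+x): the square's foot stands on a ledge and its blade leans back on a rubber strip 45 to 58 mm up the blade.
- plate: Aluminium base plate of an instrument case, fixed, 200 (x) x 240 (y) x 12 mm; origin at the centre of its underside, z up. The panel is hinged along its +y side. A navy module 32 mm high, 150 mm long (x) is fixed at its -y end (y -81 to -115 mm); four brass pins 8 mm across, 12 mm high stand at x = +-88, y = 0 and -60 mm. The rest of the plate is free.
- corner (a point): Middle of the inside corner line between base plate and side panel, on the plate's top (105 mm along +y and 12 mm up from the plate's origin). Axes as the plate: x along the corner line, +y towards the panel, z up. The panel hinges on this line.
- panel (a joint): Lean of the navy side panel in rad: 0 is upright, positive leans in over the plate; starts at 0.11 to 0.25, range -0.1 to 0.4. A spring (1.5 N m per rad, slack at 0.18) and hinge friction (0.11 N m) resist: about 4 N at the top edge pushes it upright; let go, it leans in again by itself.
- panel_top (a point): Middle of the top edge of the panel's inner face (the face that looks to -y of the case). The panel is 160 mm long (x), 6 mm thick, and its top is 92 mm from the corner line.
- water_bottle: Clear bottle, 64 mm across, 140 mm high, a bystander; origin at the centre of its underside.
- mug: White mug, 80 mm across, 90 mm high, a bystander; origin at the centre of its underside.
- jar: Amber jar, 60 mm across, 80 mm high, a bystander; origin at the centre of its underside.
- tape: Yellow ring, 90 mm across, 25 mm high, a bystander on the robot's side of the bench; origin at the centre of its underside.
- screwdriver: Screwdriver with blue handle lying on the bench, a bystander; origin on the bench under its middle.
- tray: Blue parts tray 140 x 100 x 40 mm, a bystander; origin at the centre of its underside.
- wrench: Steel wrench lying on the bench, a bystander; origin on the bench under its middle.
Mind the look-alikes: they are no part of the job. Of the things that look like the square, the smallest one is meant.

How it is judged:
By the outcome, as a careful person would: the job done as asked, in the order asked, and still so for the second after the job is handed in, while the arm keeps its last pose, push and grip.
It also fails if it takes over 42 s, if anything falls off the work surface, if the arm or the gripper's body presses on something with over 40 N, if the wrist force passes 120 N, or if a joint passes its speed limit or range.

### The arm

A 6-joint arm with a two-finger parallel gripper is mounted at the origin on the work surface. World frame = base frame: x ahead of the robot, y to its left, z up, the work surface at z = 0. Lengths are in m, angles in degrees, forces in N, time in s.
With the tool pointing down it reaches from about 0.375 to 0.75 m from the base axis. Payload 9 kg.
Tool frame: the origin (TCP) lies where the fingers leave the gripper's body, on its centre line; the fingertips stand 73 mm ahead of it and the grasp point (between the pads) lies 54 mm ahead of it (robot.tip_reach is the distance from the TCP to the fingertips, in m); z points along the fingers, y is the direction in which the jaws open and shut (so a half turn about z gives the same grasp; the last joint's range is limited). The gripper opens to 85 mm and grips with 20 to 120 N. Pads are 22 mm wide; open, the fingers measure 114 mm over their backs; the gripper's body (76 mm by 85 mm) begins 54 mm behind the grasp point. The pads swing forward as they close: fully open they stand 13 mm farther back than shut.
Start: joints at [-87.588, 5.964, 5.575, 89.605, 0, 77.527], TCP at [0.154, -0.58, 0.304] pointing down, gripper open.
Joint ranges: [-171.21, 171.21], [-48.23, 106.86], [-62.78, 66.21], [-105.2, 120.99], [-86.42, 89.51], [-180, 180]. Speed limits (degrees/s): [127.2, 127.2, 147.25, 180, 180, 180].

### API

Orientations are given as [roll, pitch, yaw] about the fixed x, y, z axes, in that order (R = Rz(yaw) Ry(pitch) Rx(roll)).
In Python, from plant import robot gives the robot as it stands. Calls block until the motion is done:
- robot.move_pose(position, orientation): joint-space move of the TCP to a pose.
- robot.line_to(position, vel=0.15, rotation=None, guard=None): straight line of the TCP; rotation=None keeps the orientation; vel is the mean speed in m/s. With guard (N) it stops when the force on the tool has changed by that much, and returns True; else False.
- robot.goto_joints(angles): joint-space move.
- robot.set_gripper(opening): finger opening in m; the grip force is fixed at half the most; returns when the fingers have stopped.
- robot.pause(seconds).
- robot.ik(position, orientation): joint angles nearest the present ones, or None.
- robot.observe(): the state.
- robot.grab_frame(name): name is "side" or "top"; returns the picture (480x640x3 uint8, blue, green, red); there is no depth.
- robot.get_calibration(name): a dict with "vertical_fov" (degrees; the focal length in pixels is half the picture's height over the tangent of half this angle, whatever the lens; pixels are square), "cx", "cy" (the principal point, pixels), "rvec" (rotation vector, rad) and "tvec" (3), from world to camera coordinates, as OpenCV has them. Camera axes: x right, y down, z forward; pixel columns grow to the right and rows downward; lengths in m; the calibration is good to about 2 mm. A picture is of the moment at which its call begins. get_calibration takes no time and is no camera call.
A pose or a line that the arm cannot do raises robot.IKError and nothing moves.
- robot.job_done(): hands the job in, once; it reports no verdict.
The state is a dict: "time": time; "q": joint angles; "qvel": joint speeds; "joint_torque": joint torques, N m; "tool_pos": TCP position; "tcp_rot": TCP orientation; "ft_force": force on the tool from outside, world axes, zero at the start; "torque": the same for the moment, N m; "gripper_width": finger opening in m.
Only numpy, scipy, OpenCV 4.12 (cv2) and the standard library are available. Lean on these libraries where they do the work, as an engineer would, in place of code of your own. Each camera call takes 0.05 s, during which the arm holds its last target.

## Working session

There is one attempt and no reset: what is moved stays moved. The work goes in short steps, each a Python script; the robot and the scene stay as the last script left them, time stands still between calls to the robot, and variables do not carry over. Pictures are saved under pics/ and viewed, and the job is handed in when it is done.

```bash
ls; mkdir -p pics
python3 - <<'E'
from plant import robot
import cv2
for n in("side","top"):
    im=robot.grab_frame(n); cv2.imwrite(f"pics/a_{n}.png",im)
    print(n,robot.get_calibration(n))
o=robot.observe(); print(o["time"],o["tool_pos"],o["tcp_rot"],o["gripper_width"])
E
```

```text
pics
side {'vertical_fov': 45.93295576687945, 'cx': 313.80656477872026, 'cy': 243.13514136137132, 'rvec': array([ 1.03553853, -2.32551515,  1.08884657]), 'tvec': array([0.34759889, 0.36183099, 1.34689422])}
top {'vertical_fov': 52.66215955341471, 'cx': 312.40998472982125, 'cy': 242.89200304781465, 'rvec': array([ 2.13811083, -2.10624919,  0.2097384 ]), 'tvec': array([-0.04048425,  0.57783773,  1.38552363])}
0.1 [ 0.15410806 -0.57962959  0.30317425] [-1.79928733e+02 -1.58044861e-02  1.48833902e+01] 0.08537938770850484
```

View pics/a_side.png

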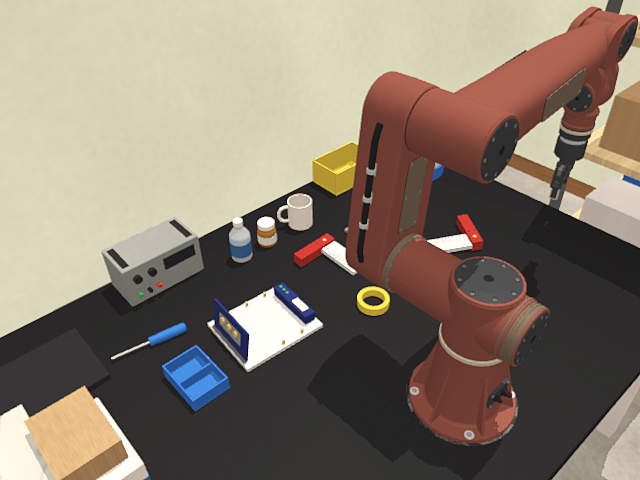

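View pics/a_top.png

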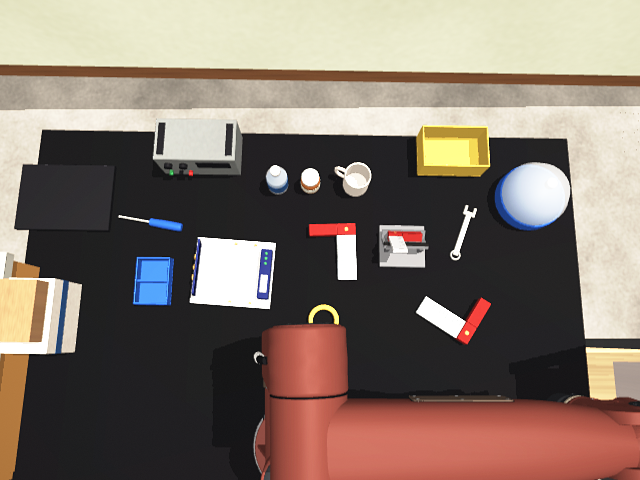

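```bash
cat > h.py <<'E'
import numpy as np, cv2
from plant import robot
from scipy.spatial.transform import Rotation as Rn
def cam(n):
    c=robot.get_calibration(n); f=240/np.tan(np.radians(c["vertical_fov"]/2))
    K=np.array([[f,0,c["cx"]],[0,f,c["cy"]],[0,0,1]]); R=cv2.Rodrigues(np.array(c["rvec"]))[0]
    return K,R,np.array(c["tvec"])
def ray(n,p):
    K,R,t=cam(n); return -R.T@t, R.T@np.linalg.inv(K)@np.array([p[0],p[1],1.])
def onz(n,p,z):
    o,d=ray(n,p); return o+d*(z-o[2])/d[2]
def proj(n,X):
    K,R,t=cam(n); x=(R@np.atleast_2d(X).T).T+t; x=x@K.T; return x[:,:2]/x[:,2:]
def tri(p,q):
    A=[];b=[]
    for n,u in(("side",p),("top",q)):
        o,d=ray(n,u); d/=np.linalg.norm(d); M=np.eye(3)-np.outer(d,d); A.append(M); b.append(M@o)
    return np.linalg.lstsq(np.vstack(A),np.hstack(b),rcond=None)[0]
def crop(n,name,x0,y0,x1,y1,s,im=None):
    if im is None: im=robot.grab_frame(n)
    cv2.imwrite(f"pics/{name}.png",cv2.resize(im[y0:y1,x0:x1],None,fx=s,fy=s,interpolation=cv2.INTER_CUBIC)); return im
E
python3 - <<'E'
from h import *
im=cv2.imread("pics/a_top.png")
crop("top","a_t1",360,200,450,280,8,im)
crop("top","a_t2",180,225,290,315,7,im)
im=cv2.imread("pics/a_side.png")
crop("side","a_s2",195,270,335,375,5.5,im)
print(onz("top",(402,245),0),onz("top",(235,272),0))
for n in("side","top"):print(ray(n,(0,0))[0])
E
```

```text
[ 0.58697021 -0.3089388   0.        ] [0.4951277  0.20289945 0.        ]
[-0.39719671  0.78038781  1.13978082]
[ 0.30239466 -0.02754344  1.4707175 ]
```

View pics/a_t1.png

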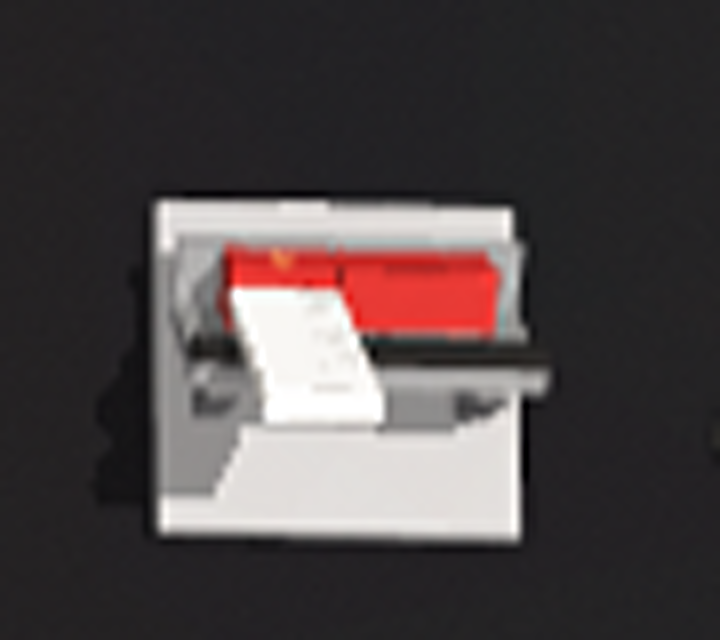

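View pics/a_t2.png

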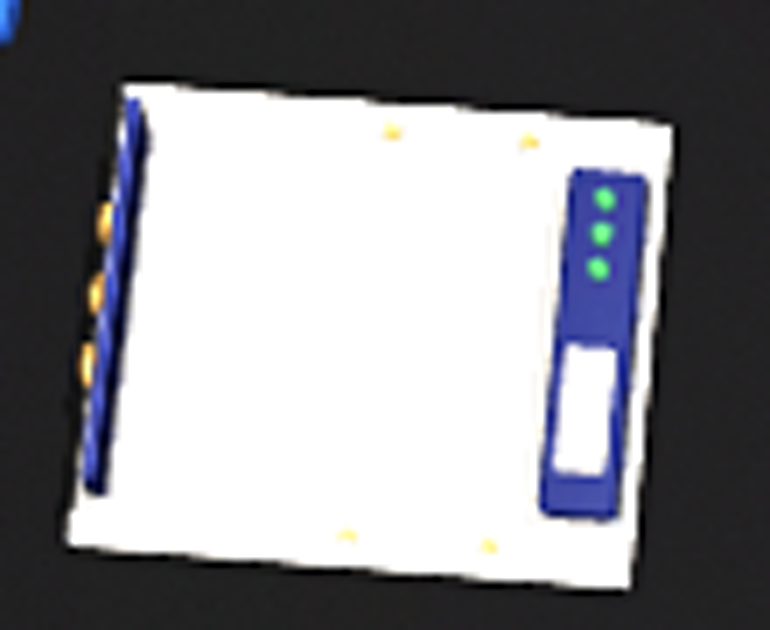

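View pics/a_s2.png

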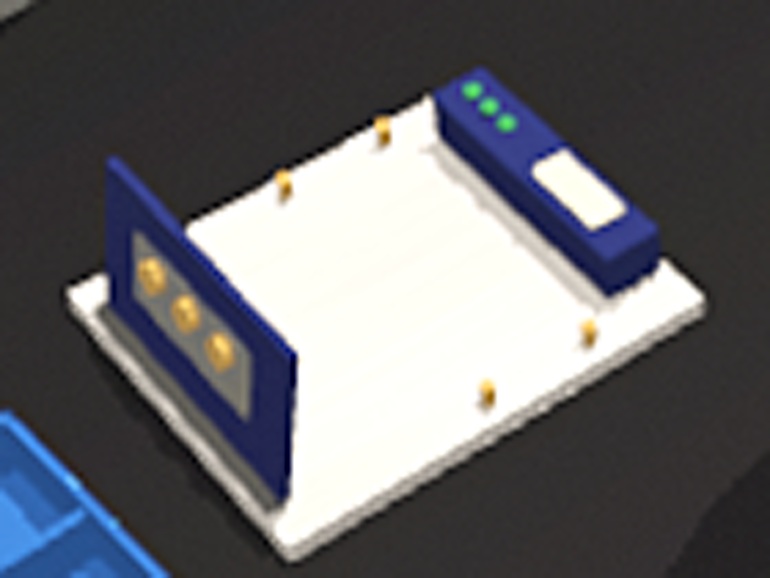

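Run:
```python
from h import *
np.set_printoptions(precision=4,suppress=True)
c=lambda u,v,x0,y0,s:((u+.5)/s+x0-.5,(v+.5)/s+y0-.5)
print("rest")
R=[onz("top",c(u,v,360,200,8),0) for u,v in[(155,200),(515,207),(523,537),(157,535)]]
for r in R:print(r)
def yaw(a,b):d=b-a;return np.degrees(np.arctan2(d[1],d[0]))
print("yaw",yaw(R[3],R[0]),yaw(R[2],R[1]),yaw(R[1],R[0])-90,yaw(R[2],R[3])-90)
print("plate top")
im=cv2.imread("pics/a_top.png")
P=[onz("top",c(u,v,180,225,7),.012) for u,v in[(123,83),(674,124),(632,590),(66,546)]]
for r in P:print(r)
print("yaw",yaw(P[3],P[0]),yaw(P[2],P[1]),yaw(P[1],P[0])-90,yaw(P[2],P[3])-90,np.mean(P,axis=0))
Q=[onz("side",c(u,v,195,270,5.5),.012) for u,v in[(67,293),(706,302),(290,548)]]
print("side: +y+x,-y-x,+y-x");[print(q) for q in Q]
# square top view points
print(proj("side",[.58,-.3,.1]))
```

```text
rest
[ 0.6507 -0.2384  0.    ]
[ 0.6501 -0.3787  0.    ]
[ 0.5204 -0.3779  0.    ]
[ 0.519  -0.2376  0.    ]
yaw -0.3440363586000414 -0.3418385220273193 -0.23673625690673816 0.560618404398582
plate top
[0.6016 0.322  0.012 ]
[0.5871 0.0801 0.012 ]
[0.3844 0.0921 0.012 ]
[0.3995 0.3342 0.012 ]
yaw -3.4563112444221478 -3.4028595069276655 -3.4404515708000076 -3.56143381874314 [0.4932 0.2071 0.012 ]
side: +y+x,-y-x,+y-x
[0.5964 0.3228 0.012 ]
[0.3799 0.0956 0.012 ]
[0.3961 0.3339 0.012 ]
[[373.4036 206.8776]]
```

Run:
```python
from h import *
np.set_printoptions(precision=4,suppress=True)
b=onz("top",(400.5,252.7),.125);print(b)
zt=np.array([np.sin(.6),0,-np.cos(.6)]); yt=np.array([np.cos(.6),0,np.sin(.6)]); 
for s in(1,-1):
    R=np.column_stack([np.cross(s*yt,zt),s*yt,zt]); rpy=Rn.from_matrix(R).as_euler("xyz",degrees=True)
    p=b-zt*.18
    q=robot.ik(p,rpy); print(s,rpy,p,q)
    # final orientation options
    Ry=Rn.from_euler("z",-3.46,degrees=True).as_matrix()@np.column_stack([np.cross([s,0,0],[0,0,-1]),[s,0,0],[0,0,-1]])
    print(robot.ik([.497,.29,.16],Rn.from_matrix(Ry).as_euler("xyz",degrees=True)))
```

```text
[ 0.5406 -0.2803  0.125 ]
1 [145.6225   0.      90.    ] [ 0.439  -0.2803  0.2736] [-60.3483 -36.3443 -38.2129  69.4325  29.3867  34.5958]
[ 17.2474   3.0732 -12.4531  74.4737   0.     110.7074]
-1 [-145.6225    0.      -90.    ] [ 0.439  -0.2803  0.2736] [ -60.3483  -36.3443  -38.2129   69.4325   29.3867 -145.4042]
[ 17.2474   3.0732 -12.4531  74.4737   0.     -69.2926]
```

Run:
```python
from h import *
robot.move_pose([.439,-.280,.275],[145.6225,0,90])
im=robot.grab_frame("side");cv2.imwrite("pics/b_side.png",im)
im=robot.grab_frame("top");cv2.imwrite("pics/b_top.png",im);print(robot.observe()["time"])
crop("side","b_s1",320,170,430,250,7,cv2.imread("pics/b_side.png"))
```

```text
1.8
```

View pics/b_side.png

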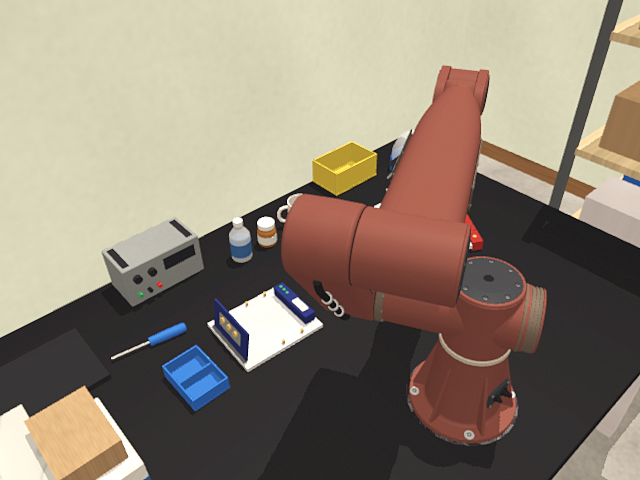

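View pics/b_s1.png

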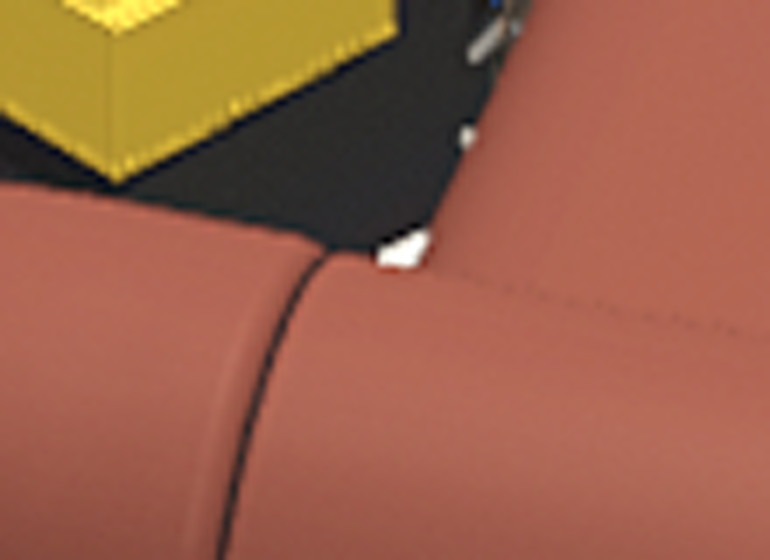

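View pics/b_top.png

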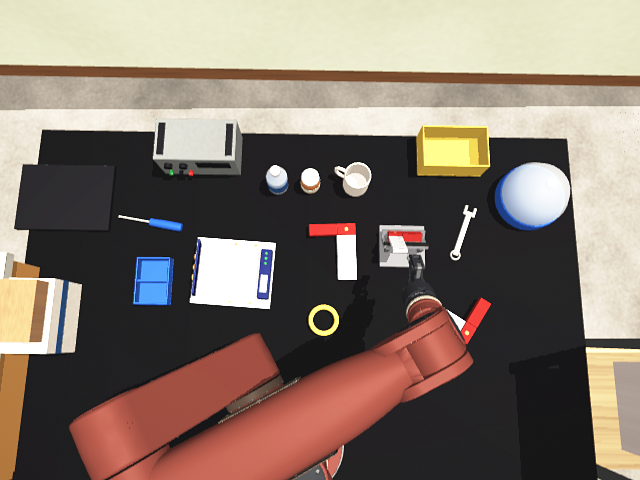

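Run:
```python
from h import *
from scipy.optimize import least_squares
np.set_printoptions(precision=4,suppress=True)
c=lambda u,v,x0=360,y0=200,s=8:((u+.5)/s+x0-.5,(v+.5)/s+y0-.5)
# square-frame pts (x,y,z) origin foot underside centre
obj=np.array([[.012,.05,0],[.012,-.05,0],[-.012,-.05,.024],[.005,.05,.024],[-.005,.05,.12],[-.005,.01,.12]])
px=np.array([c(*p) for p in[(226,246),(498,262),(498,334),(231,290),(266,427),(385,423)]])
def f(p,full=False):
    R=Rn.from_euler("yz",[-.6,p[3]]).as_matrix()  # Ry(-.6): z->(-sin.6,0,cos.6)
    return (proj("top",obj@R.T+p[:3])-px).ravel()
for z in(None,.02,.03,.04):
    if z is None: r=least_squares(f,[.6,-.3,.03,0]);print(r.x,r.cost,r.fun)
    else:
        r=least_squares(lambda p:f([p[0],p[1],z,p[2]]),[.6,-.3,0]);print(z,r.x,r.cost,r.fun)
```

```text
[ 0.6068 -0.3048  0.0592 -0.0132] 1.045664556769537 [-0.0455  0.1926 -0.3802 -0.8558  0.276   0.7572  0.2006 -0.0374  0.1571
 -0.484  -0.2092  0.4258]
0.02 [ 0.6147 -0.3124 -0.0124] 1.7149423451168377 [ 0.3624  0.4999 -0.8819 -0.5993 -0.2393  0.727   0.5951  0.1298  0.467
 -0.7904 -0.3207  0.0967]
0.03 [ 0.6127 -0.3104 -0.0126] 1.422074125497649 [ 0.2603  0.4231 -0.7565 -0.6634 -0.1105  0.7346  0.4964  0.0881  0.3896
 -0.7137 -0.2928  0.179 ]
0.04 [ 0.6107 -0.3085 -0.0128] 1.2105246980954392 [ 0.1568  0.3453 -0.6292 -0.7285  0.0202  0.7423  0.3963  0.0458  0.3111
 -0.636  -0.2645  0.2624]
```

Run:
```python
from h import *
robot.goto_joints([-122,0,0,89.6,0,77.5])
im=robot.grab_frame("side");cv2.imwrite("pics/c_side.png",im);print(robot.observe()["time"])
crop("side","c_s1",320,160,430,240,7,im)
```

```text
4.3417
```

View pics/c_side.png

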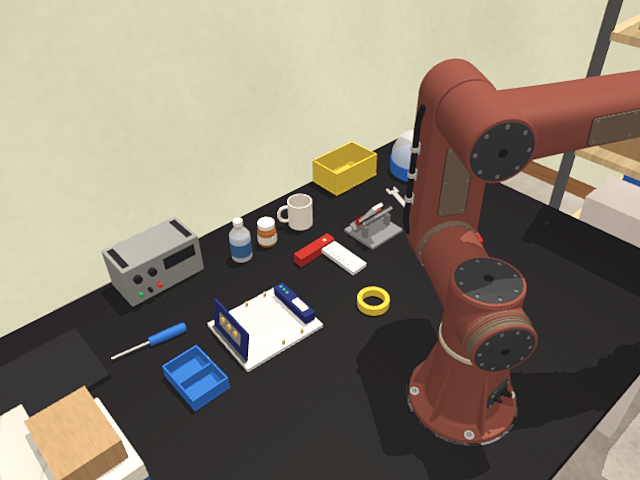

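View pics/c_s1.png

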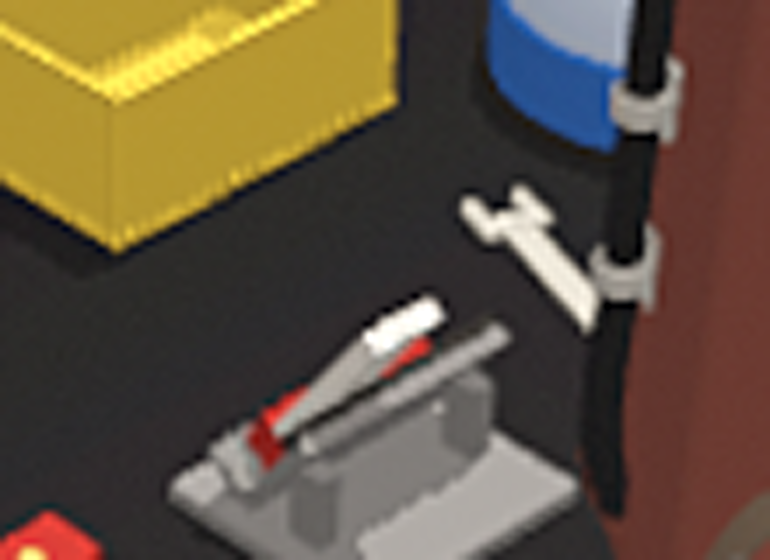

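Run:
```python
from h import *
from scipy.optimize import least_squares
np.set_printoptions(precision=4,suppress=True)
c=lambda u,v,x0=360,y0=200,s=8:((u+.5)/s+x0-.5,(v+.5)/s+y0-.5)
obj=np.array([[.012,.05,0],[.012,-.05,0],[-.012,-.05,.024],[.005,.05,.024],[-.005,.05,.12],[-.005,.01,.12]])
px=np.array([c(*p) for p in[(226,246),(498,262),(498,334),(231,290),(266,427),(385,423)]])
ob2=np.array([[.005,.05,.12],[-.005,.05,.12],[-.005,.01,.12],[.005,.01,.12]])
p2=np.array([c(u,v,320,160,7) for u,v in[(362,335),(383,352),(443,317),(430,296)]])
def f(p):
    R=Rn.from_euler("yz",[-.6,p[3]]).as_matrix()
    return np.r_[(proj("top",obj@R.T+p[:3])-px).ravel(),(proj("side",ob2@R.T+p[:3])-p2).ravel()]
r=least_squares(f,[.6,-.3,.03,0],loss="soft_l1",f_scale=.5);print(r.x,r.fun[:12],r.fun[12:])
# foot heel end, side view red end face approx
print(tri(p2[1],px[4]),tri(p2[2],px[5]))
R=Rn.from_euler("yz",[-.6,r.x[3]]).as_matrix();print(R@[-.005,.05,.12]+r.x[:3],R@[-.005,.01,.12]+r.x[:3])
```

```text
[ 0.6123 -0.3097  0.0331 -0.0111] [ 0.1558  0.3548 -0.7921 -0.7771 -0.1288  0.6424  0.4018  0.0301  0.3314
 -0.7373 -0.319   0.1358] [ 0.5362 -0.209  -0.5976  0.0552  0.0403 -0.1304  0.0454  0.2116]
[ 0.5381 -0.2578  0.1316] [ 0.5413 -0.2999  0.1278]
[ 0.541  -0.2589  0.1293] [ 0.5405 -0.2989  0.1293]
```

```bash
cat >> h.py <<'E'
def toolrot(Rs): # square rot -> tool rot: y=x_s, z=-z_s
    x,z=Rs[:,0],-Rs[:,2]; R=np.column_stack([np.cross(x,z),x,z]); return Rn.from_matrix(R).as_euler("xyz",degrees=True)
def st(tag=""):
    o=robot.observe(); print(tag,round(o["time"],2),np.round(o["tool_pos"],4),np.round(o["tcp_rot"],2),"F",np.round(o["ft_force"],1),"M",np.round(o["torque"],2),"w",round(o["gripper_width"],4)); return o
E
python3 - <<'E'
from h import *
Rs=Rn.from_euler("yz",[-.6,-.009]).as_matrix(); O=np.array([.6123,-.3097,.0331])
rot=toolrot(Rs); zt=-Rs[:,2]; G=O+Rs@[0,.03,.096]; T=G-zt*.054
print(rot,T)
robot.move_pose(T-zt*.10,rot); st()
print(robot.line_to(T,vel=.12,guard=15)); st()
im=crop("top","d_t",360,200,450,280,8); cv2.imwrite("pics/d_top.png",im)
E
```

```text
[145.62253229   0.          89.48433798] [ 0.52787706 -0.27893896  0.15690034]
 6.94 [ 0.4712 -0.2791  0.2396] [1.4563e+02 1.0000e-02 8.9420e+01] F [-0.3  1.   0.4] M [0.07 0.52 0.03] w 0.0852
False
 7.92 [ 0.5279 -0.2792  0.1576] [1.4559e+02 4.0000e-02 8.9480e+01] F [-1.1  0.5 -0.1] M [ 0.02  0.58 -0.01] w 0.0856
```

View pics/d_t.png

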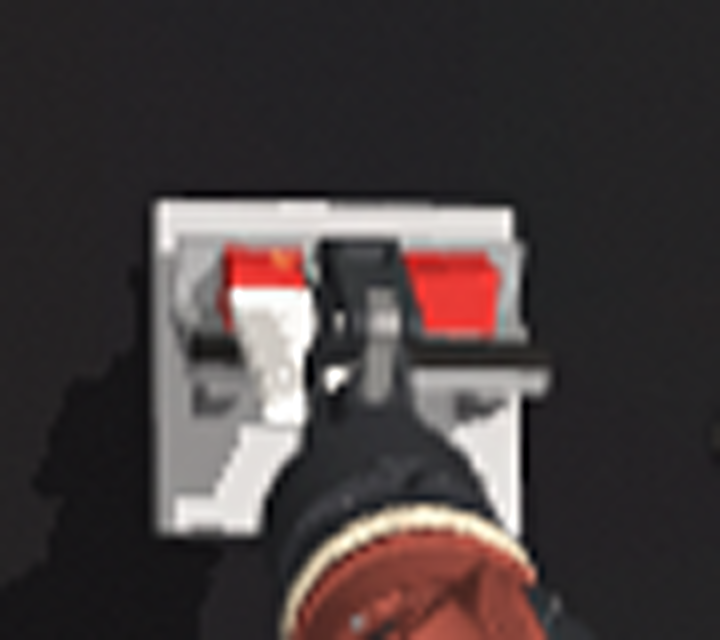

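Run:
```python
from h import *
Rs=Rn.from_euler("yz",[-.6,-.009]).as_matrix(); zs=Rs[:,2]
st();robot.set_gripper(0.0); o=st("grip")
T=o["tool_pos"]
robot.line_to(T+zs*.05,vel=.08); st("slid")
robot.line_to(T+zs*.05+np.array([0,0,.12]),vel=.2); st("up")
im=crop("top","e_t",340,180,470,290,6)
```

```text
7.97 [ 0.5279 -0.2794  0.1579] [1.4557e+02 6.0000e-02 8.9470e+01] F [-0.   0.   0.7] M [0.06 0.52 0.03] w 0.0856
grip 8.65 [ 0.5286 -0.2792  0.158 ] [1.455e+02 6.000e-02 8.953e+01] F [4.4 0.9 3. ] M [ 0.01 -0.63  0.06] w 0.0094
slid 9.43 [ 0.5    -0.2757  0.1936] [145.79  -0.45  89.67] F [ 34.5   0.5 -32.5] M [-0.08 -2.15 -0.05] w 0.0083
up 10.18 [ 0.5    -0.2787  0.3174] [ 1.4573e+02 -9.0000e-02  8.9460e+01] F [-0.1 -0.5 -0.7] M [-0.02  0.55  0.06] w 0.0
```

View pics/e_t.png

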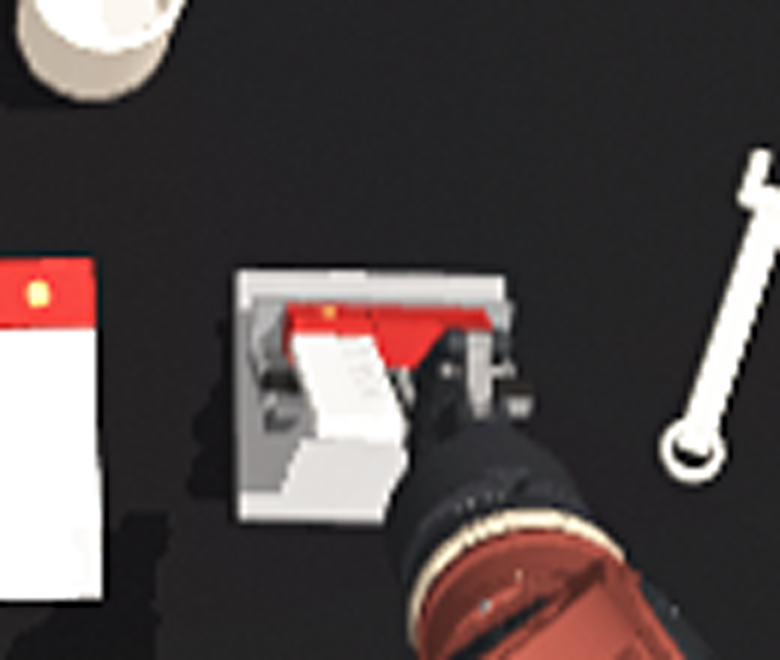

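Run:
```python
from h import *
robot.goto_joints([-122,0,0,89.6,0,77.5])
im=robot.grab_frame("side");cv2.imwrite("pics/f_side.png",im);crop("side","f_s1",320,160,430,240,7,im)
im=robot.grab_frame("top");cv2.imwrite("pics/f_top.png",im);crop("top","f_t1",360,200,450,280,8,im)
st()
```

```text
13.02 [-0.1826 -0.5379  0.3096] [ 1.796e+02  8.000e-02 -1.944e+01] F [-0.7 -0.6  0.7] M [-0.04  0.   -0.03] w 0.0002
```

View pics/f_s1.png

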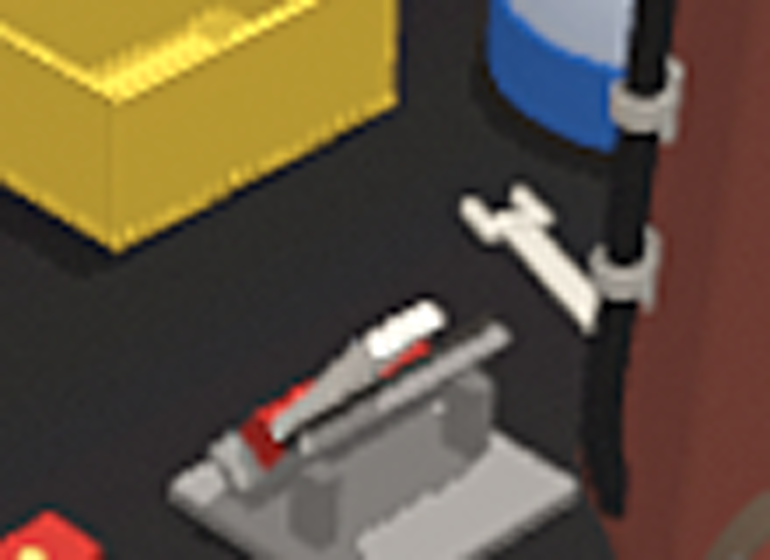

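View pics/f_t1.png

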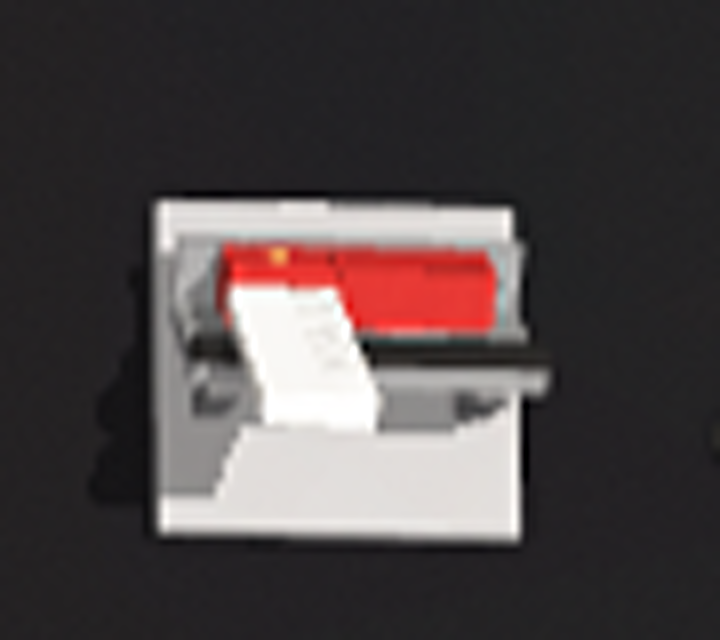

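Run:
```python
from h import *
from scipy.optimize import least_squares
np.set_printoptions(precision=4,suppress=True)
c=lambda u,v,x0=360,y0=200,s=8:((u+.5)/s+x0-.5,(v+.5)/s+y0-.5)
obj=np.array([[.012,.05,0],[.012,-.05,0],[-.012,-.05,.024],[.005,.05,.024],[-.005,.05,.12],[-.005,.01,.12]])
px=np.array([c(*p) for p in[(221,244),(497,256),(497,333),(228,288),(266,429),(381,431)]])
ob2=np.array([[.005,.05,.12],[-.005,.05,.12],[-.005,.01,.12],[.005,.01,.12]])
p2=np.array([c(u,v,320,160,7) for u,v in[(363,339),(380,360),(443,321),(431,299)]])
def f(p):
    R=Rn.from_euler("yz",[-.6,p[3]]).as_matrix()
    return np.r_[(proj("top",obj@R.T+p[:3])-px).ravel(),(proj("side",ob2@R.T+p[:3])-p2).ravel()]
r=least_squares(f,[.6,-.3,.03,0],loss="soft_l1",f_scale=.5);print(r.x,r.fun)
```

```text
[ 0.6126 -0.3089  0.0306 -0.0016] [ 0.3742  0.8329 -1.1332 -0.1084 -0.3689  0.6696  0.4251  0.5043  0.1625
 -0.7728 -0.0145 -0.784   0.3702 -0.0844 -0.1754 -0.4036 -0.0643 -0.0746
 -0.2181  0.4223]
```

Run:
```python
from h import *
robot.set_gripper(.085)
Rs=Rn.from_euler("yz",[-.6,.0]).as_matrix(); O=np.array([.6126,-.3089,.0318])
rot=toolrot(Rs); zt=-Rs[:,2]; zs=-zt; xs=Rs[:,0]; G=O+Rs@[0,.03,.095]; T=G-zt*.054
robot.move_pose(T-zt*.08,rot); st()
print(robot.line_to(T,vel=.15,guard=15)); st()
robot.set_gripper(0.0); o=st("grip")
T=o["tool_pos"]
a=T+zs*.01; b=a+xs*.013
print(robot.line_to(a,vel=.06,guard=20)); st("z_s")
print(robot.line_to(b,vel=.06,guard=20)); st("x_s")
```

```text
16.44 [ 0.4831 -0.2796  0.221 ] [1.4563e+02 1.0000e-02 8.9930e+01] F [-0.8  0.6 -0.1] M [ 0.02  0.49 -0.01] w 0.0848
False
 17.12 [ 0.5284 -0.2792  0.1553] [1.4561e+02 1.0000e-02 8.9990e+01] F [ 0.4 -0.4  0.4] M [ 0.02  0.53 -0.02] w 0.085
grip 17.8 [ 0.5294 -0.2792  0.1562] [1.4545e+02 7.0000e-02 9.0050e+01] F [5.4 1.5 3.7] M [ 0.16 -0.86 -0.  ] w 0.0094
False
z_s 18.13 [ 0.5239 -0.2794  0.1647] [1.456e+02 2.000e-02 8.999e+01] F [2.6 0.1 1.9] M [ 0.02  0.01 -0.01] w 0.0094
False
x_s 18.5 [ 0.5346 -0.279   0.1715] [ 1.4566e+02 -2.0000e-02  9.0020e+01] F [-0.1  0.4 -2.5] M [ 0.08  0.88 -0.  ] w 0.0094
```

Run:
```python
from h import *
T=robot.observe()["tool_pos"]
print(robot.line_to(T+[0,0,.15],vel=.2,guard=25)); st("up")
Rp=Rn.from_euler("z",-3.46,degrees=True).as_matrix(); C=np.array([.491,.208,.012])
P=C+Rp@[0,-.005+.03,.149]
rot=toolrot(Rp)
robot.move_pose(P+[0,0,.11],rot); st("over")
robot.line_to(P+[0,0,.025],vel=.15);st("near")
for n in("side","top"):
    im=robot.grab_frame(n);cv2.imwrite(f"pics/g_{n}.png",im)
crop("side","g_s",195,200,335,375,4.5,cv2.imread("pics/g_side.png"))
crop("top","g_t",180,215,290,315,7,im)
```

```text
False
up 19.4 [ 0.5343 -0.2787  0.3197] [ 1.4572e+02 -1.0000e-01  8.9990e+01] F [ 0.2  0.5 -3.1] M [ 0.03  0.88 -0.03] w 0.0094
over 21.28 [0.4929 0.2322 0.271 ] [ 1.7998e+02 -1.0000e-02  8.6480e+01] F [ 0.3  0.5 -2.8] M [ 0.04 -0.02  0.05] w 0.009
near 22.0 [0.493  0.2328 0.1869] [ 1.7994e+02 -2.0000e-02  8.6520e+01] F [-0.3 -0.9 -1.1] M [0.03 0.03 0.01] w 0.0096
```

View pics/g_s.png

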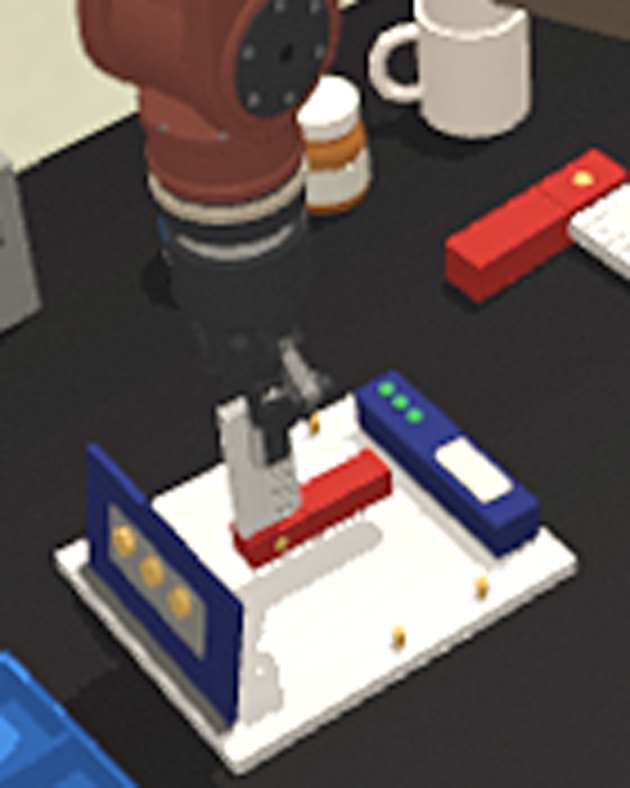

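View pics/g_t.png

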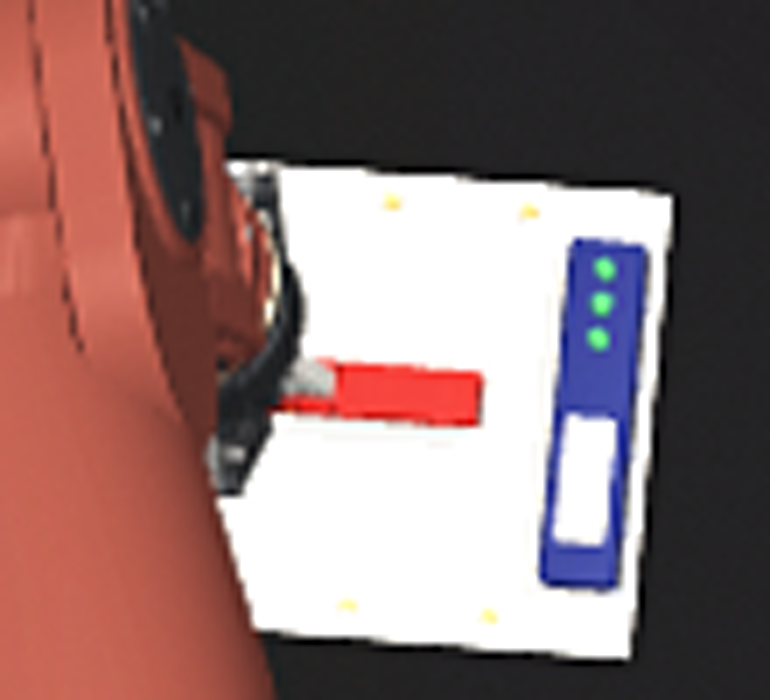

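Run:
```python
from h import *
T=robot.observe()["tool_pos"]
T=np.array([.4929,.2325,T[2]])
print(robot.line_to(T-[0,0,.014],vel=.06,guard=8)); 
print(robot.line_to(T-[0,0,.045],vel=.02,guard=7)); o=st("down")
robot.pause(.2);st()
for n in("side","top"):
    im=robot.grab_frame(n);cv2.imwrite(f"pics/h_{n}.png",im)
crop("side","h_s",195,200,335,375,4.5,cv2.imread("pics/h_side.png"))
crop("top","h_t",180,215,290,315,7,im)
```

```text
False
True
down 23.31 [0.4933 0.2324 0.1589] [179.94   0.    86.53] F [ 1.4 -1.1  4.1] M [ 0.02 -0.31  0.01] w 0.0088
 23.51 [0.4933 0.2324 0.1589] [1.7995e+02 1.0000e-02 8.6530e+01] F [ 2. -1.  5.] M [ 0.03 -0.46  0.03] w 0.009
```

View pics/h_s.png

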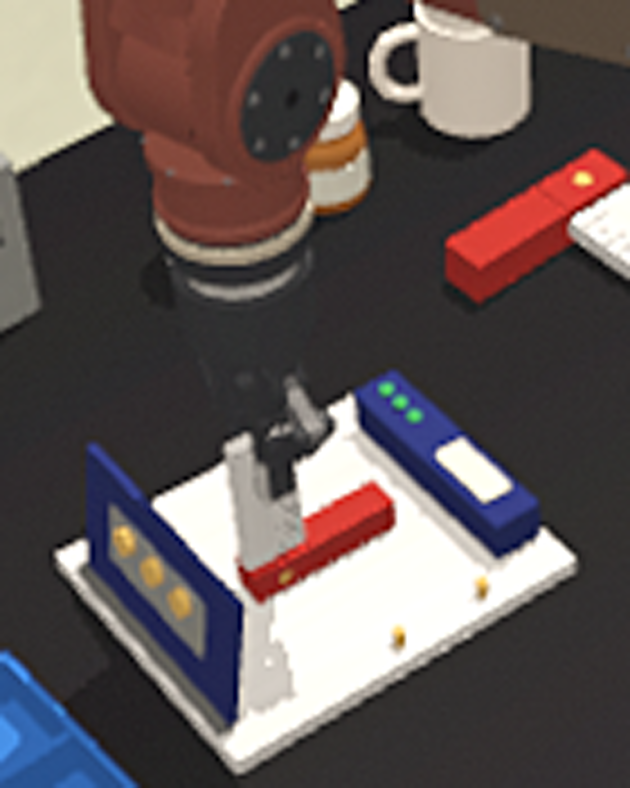

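View pics/h_t.png

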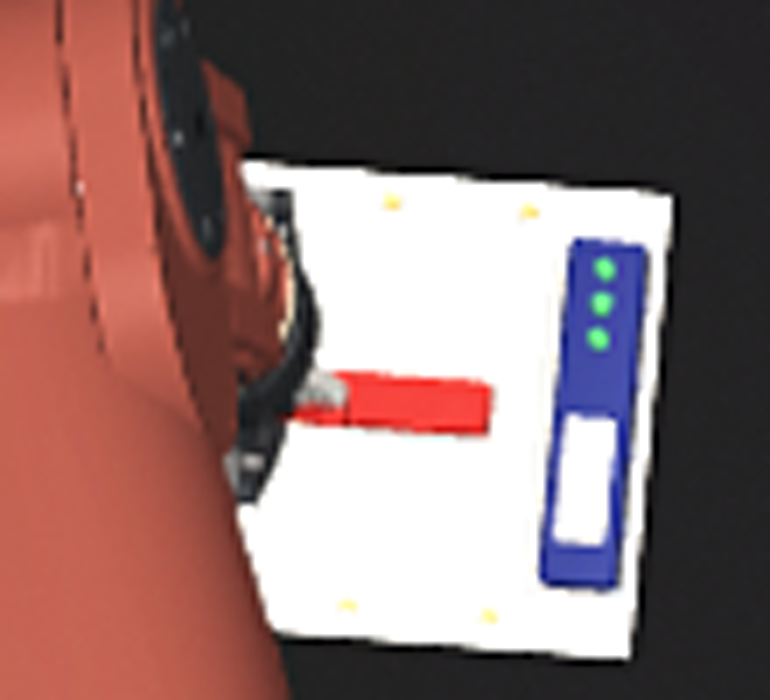

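```bash
cat >> h.py <<'E'
Rp=Rn.from_euler("z",-3.46,degrees=True).as_matrix()
def pf(tag=""):
    o=robot.observe(); print(tag,round(o["time"],2),"plate-frame TCP",np.round(Rp.T@(o["tool_pos"]-[.491,.208,.012]),4),"rot",np.round(o["tcp_rot"],2),"F",np.round(Rp.T@o["ft_force"],1),"M",np.round(Rp.T@o["torque"],2)); return o
E
python3 - <<'E'
from h import *
o=pf(); T=o["tool_pos"].copy(); T[2]-=.0005
d=Rp[:,1]
for k in(.02,.035,.05):
    g=robot.line_to(T+d*k,vel=.05,guard=14); print(g); pf()
    if g:break
for n in("side","top"):
    im=robot.grab_frame(n);cv2.imwrite(f"pics/i_{n}.png",im)
crop("side","i_s",195,200,335,375,4.5,cv2.imread("pics/i_side.png"))
crop("top","i_t",180,215,290,315,7,im)
E
```

```text
23.61 plate-frame TCP [0.0008 0.0245 0.1469] rot [179.95   0.    86.53] F [2.1 0.5 5.9] M [ 0.01 -0.47  0.02]
False
 24.16 plate-frame TCP [0.0015 0.044  0.148 ] rot [1.7997e+02 1.4000e-01 8.6520e+01] F [-2.1 -6.8 13.9] M [-1.72  0.55 -0.01]
False
 24.61 plate-frame TCP [0.0014 0.0591 0.1475] rot [1.7999e+02 1.4000e-01 8.6520e+01] F [-0.2 -5.4  9.7] M [-1.46  0.12  0.01]
False
 25.06 plate-frame TCP [0.0014 0.0742 0.1474] rot [1.7998e+02 1.2000e-01 8.6520e+01] F [-0.1 -5.2  8.9] M [-1.31 -0.07 -0.  ]
```

View pics/i_s.png

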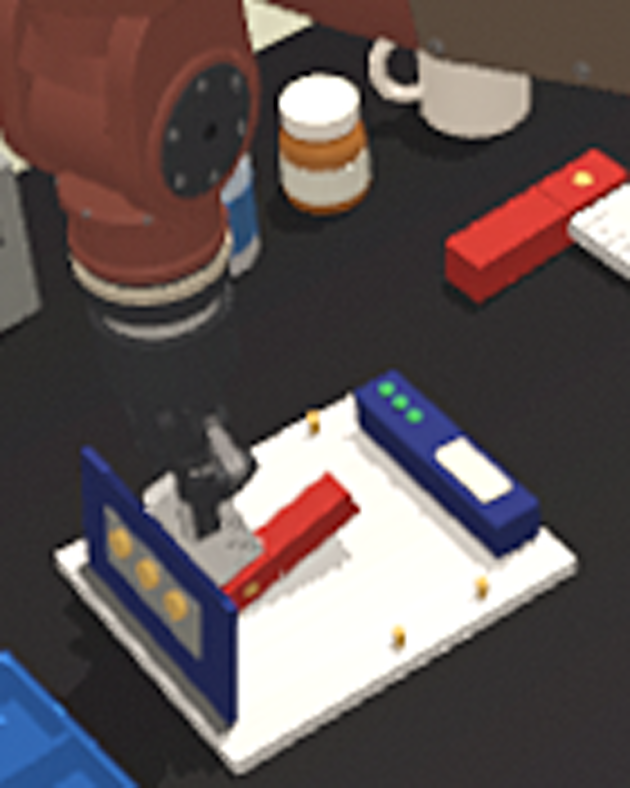

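View pics/i_t.png

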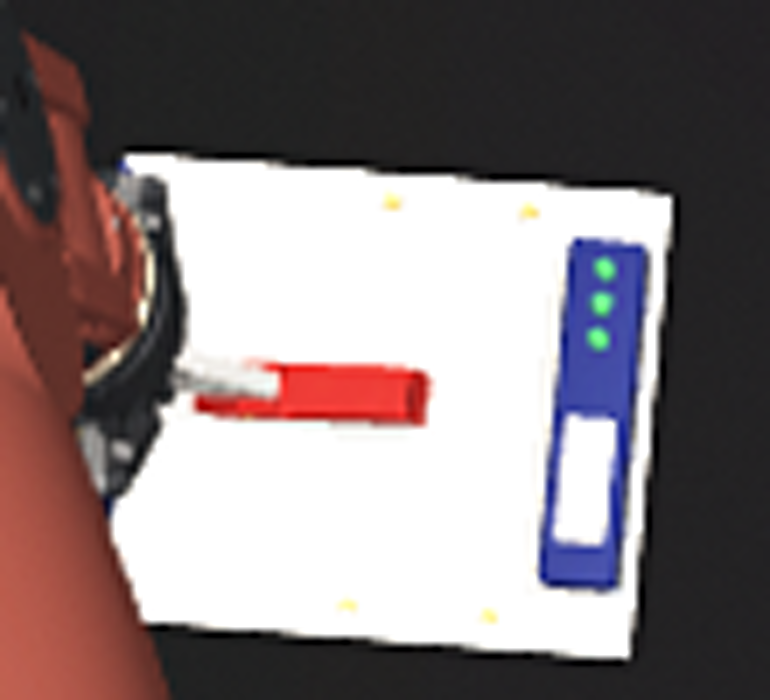

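Run:
```python
from h import *
a=cv2.imread("pics/i_side.png")[295:340,235:285];b=cv2.imread("pics/i_top.png")[260:285,200:250]
A=cv2.resize(a,None,fx=12,fy=12,interpolation=cv2.INTER_CUBIC);cv2.imwrite("pics/i_s2.png",A)
B=cv2.resize(b,None,fx=14,fy=14,interpolation=cv2.INTER_CUBIC);cv2.imwrite("pics/i_t2.png",B)
```

```text
(no output)
```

View pics/i_s2.png

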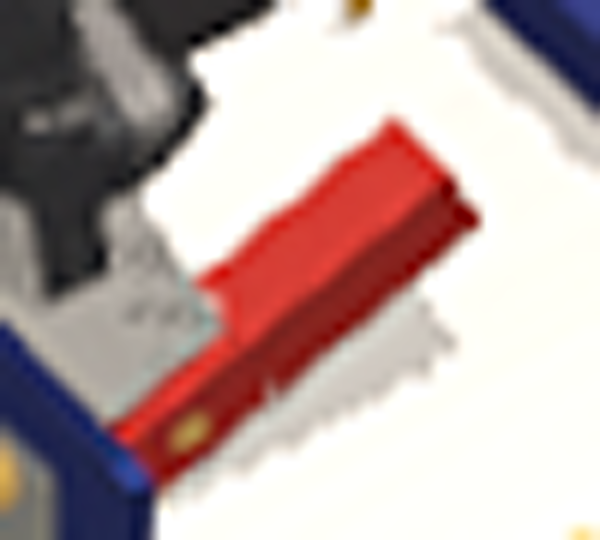

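View pics/i_t2.png

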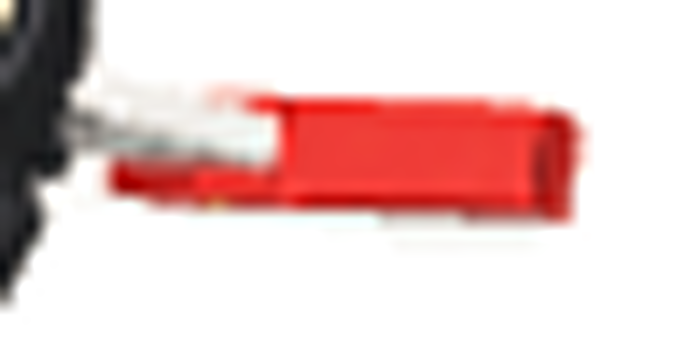

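```bash
cat > fit.py <<'E'
from h import *
from scipy.optimize import least_squares
np.set_printoptions(precision=4,suppress=True)
S=lambda u,v:((u+.5)/12+235-.5,(v+.5)/12+295-.5)
Tp=lambda u,v:((u+.5)/14+200-.5,(v+.5)/14+260-.5)
so=np.array([[.012,-.05,.024],[-.012,-.05,.024],[-.012,-.05,0],[-.012,.05,.024]]);
sp=np.array([S(390,118),S(455,190),S(480,222),S(115,432)])[:3]; so=so[:3]
to=np.array([[-.012,-.05,.024],[.012,-.05,.024],[-.012,-.05,0],[-.005,.01,.024]]); tp=np.array([Tp(540,205),Tp(550,112),Tp(570,220),Tp(280,165)])
so=np.vstack([so,[-.005,.01,.024]]); sp=np.vstack([sp,S(222,330)])
def RR(t): return Rp@Rn.from_euler("x",t).as_matrix()
def f(p):
    R=RR(p[3]); return np.r_[(proj("side",so@R.T+p[:3])-sp).ravel(),(proj("top",to@R.T+p[:3])-tp).ravel()]
r=least_squares(f,[.49,.25,.02,-.2],loss="soft_l1",f_scale=.5)
print(r.x,np.degrees(r.x[3]),r.fun)
for n,v in(("heel",[0,.05,0]),("tail",[0,-.05,0]),("bladetop",[0,.05,.12]),("grip",[0,.03,.095])): print(n,Rp.T@(RR(r.x[3])@v+r.x[:3]-[.491,.208,.012]))
E
python3 fit.py
```

```text
[ 0.4952  0.2267  0.0199 -0.2568] -14.71338469158114 [ 0.0715 -0.0107 -0.2457 -0.9841  0.1308  1.3679 -0.1027 -0.0054 -0.1812
  0.2914 -0.046  -1.1504  0.8422  0.3667 -0.0954 -0.0027]
heel [ 0.003   0.0673 -0.0048]
tail [ 0.003  -0.0294  0.0206]
bladetop [0.003  0.0978 0.1113]
grip [0.003  0.0721 0.0922]
```

```bash
cat >> h.py <<'E'
C0=np.array([.491,.208,.012])
def pose(gx,gy,gz,th): # grip point in plate frame, tool tilt (deg) -> TCP, rot
    Rv=Rp@Rn.from_euler("x",th,degrees=True).as_matrix()
    return C0+Rp@[gx,gy,gz]+Rv[:,2]*.054, toolrot(Rv)
def gp(tag=""):
    o=robot.observe(); R=Rn.from_euler("xyz",o["tcp_rot"],degrees=True).as_matrix()
    g=Rp.T@(o["tool_pos"]+R[:,2]*.054-C0); F=Rp.T@o["ft_force"]
    print(tag,round(o["time"],2),"G",np.round(g,4),"F",np.round(F,1),"M",np.round(Rp.T@o["torque"],2)); return g,F
E
python3 - <<'E'
from h import *
gp()
p,r=pose(.0012,.026,.122,0); robot.line_to(p,vel=.13); gp("back")
p,r=pose(.0012,.026,.112,17.5); print(p,r); robot.line_to(p,vel=.06,rotation=r); gp("tilt")
p,r=pose(.0012,.026,.085,17.5); print(robot.line_to(p,vel=.03,guard=8)); gp("down")
for n in("side","top"):
    im=robot.grab_frame(n);cv2.imwrite(f"pics/j_{n}.png",im)
crop("side","j_s",195,200,335,375,4.5,cv2.imread("pics/j_side.png"))
crop("top","j_t",180,215,290,315,7,im)
E
```

```text
25.16 G [0.0015 0.074  0.0934] F [-0.1 -4.7  8.5] M [-1.27 -0.01  0.06]
back 25.74 G [0.0009 0.0261 0.1215] F [-0.2 -0.3 -3.1] M [ 0.09 -0.01  0.01]
[0.49278696 0.21767167 0.17550072] [-180.    -17.5    86.54]
tilt 26.23 G [0.0009 0.0257 0.1115] F [ 0.2 -0.4 -1.8] M [-0.39  0.05  0.03]
True
down 26.88 G [0.0012 0.0267 0.0927] F [-0.2  0.2  4. ] M [-0.24  0.06  0.01]
```

View pics/j_s.png

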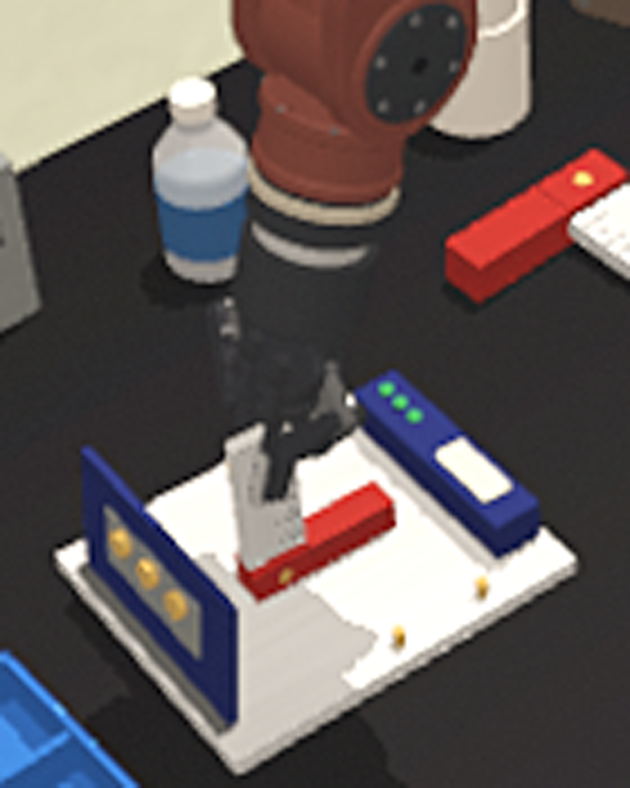

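Run:
```python
from h import *
g,F=gp(); z=g[2]
for i in range(4):
    if F[2]<1: break
    z+=.0002; p,r=pose(.0012,.0267,z,17.5); robot.line_to(p,vel=.02); g,F=gp("z")
for y in(.04,.053,.066):
    p,r=pose(.0012,y,z,17.5); s=robot.line_to(p,vel=.05,guard=12); g,F=gp(str(s))
    if s:break
    if F[2]>4: z+=.0003
    if F[2]<-1.5: z-=.0003
im=robot.grab_frame("side");cv2.imwrite("pics/k_side.png",im)
crop("side","k_s",195,200,335,375,4.5,im)
```

```text
26.98 G [0.0012 0.0267 0.0928] F [0.3 1.6 3.9] M [-0.09 -0.05  0.04]
z 27.23 G [0.0012 0.0268 0.0929] F [0.3 1.  1.5] M [-0.19 -0.16  0.02]
z 27.48 G [0.001  0.0267 0.093 ] F [ 0.8  0.5 -0.7] M [-0.32 -0.26 -0.02]
False 27.9 G [0.0008 0.0406 0.0931] F [ 0.4  1.6 -0.7] M [-0.17  0.05  0.  ]
False 28.31 G [0.0009 0.0534 0.0931] F [-0.9  0.2 -2.4] M [-0.36  0.04 -0.01]
False 28.72 G [0.0011 0.0665 0.0931] F [-0.8 -0.1  0.4] M [-0.03 -0.01 -0.01]
```

View pics/k_s.png

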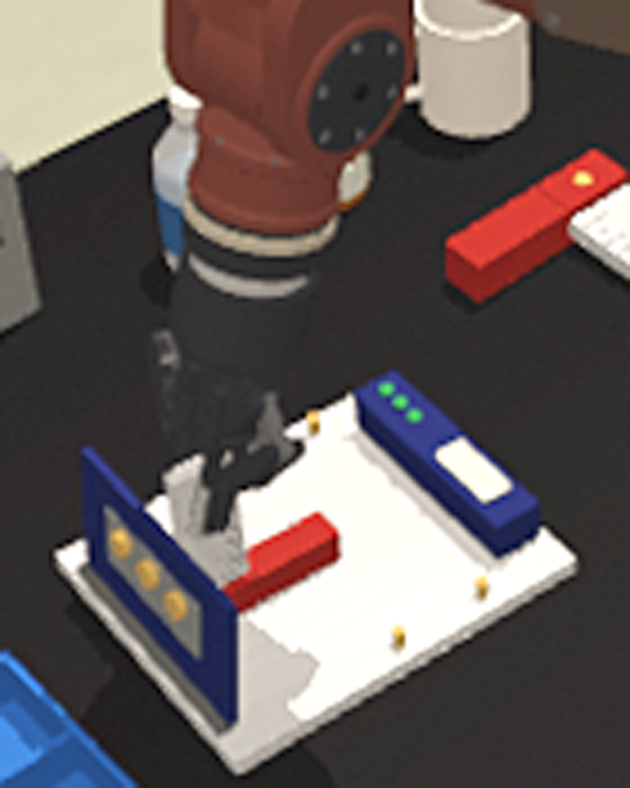

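Run:
```python
from h import *
z=.0931;y=.0665
while y<.092:
    y+=.004 if y<.078 else .0015
    p,r=pose(.0012,y,z,17.5); s=robot.line_to(p,vel=.03,guard=12); g,F=gp(f"{y:.4f} {s}")
    if s or F[1]<-8: break
    if F[2]>4: z+=.0002
    if F[2]<-2: z-=.0002
for n in("side","top"):
    im=robot.grab_frame(n);cv2.imwrite(f"pics/l_{n}.png",im)
crop("side","l_s",195,200,335,375,4.5,cv2.imread("pics/l_side.png"))
```

```text
0.0705 False 29.07 G [0.001  0.0707 0.0931] F [-0.5  0.1 -1.6] M [-0.25 -0.01  0.02]
0.0745 False 29.35 G [0.001  0.0747 0.0931] F [-0.3 -0.3 -1.1] M [-0.37 -0.02  0.02]
0.0785 False 29.63 G [0.0011 0.0787 0.0931] F [ 0.7 -0.1 -1.7] M [-0.42 -0.04 -0.02]
0.0800 False 29.88 G [0.0011 0.0801 0.0931] F [ 0.6 -2.5 -1.7] M [-0.69 -0.01 -0.01]
0.0815 False 30.13 G [0.0011 0.0816 0.0931] F [ 0.  -1.8 -0.2] M [-0.74 -0.05 -0.1 ]
0.0830 False 30.38 G [0.0011 0.0831 0.0931] F [ 0.6 -2.8 -1.4] M [-0.75 -0.08  0.04]
0.0845 False 30.63 G [0.0012 0.0842 0.0931] F [-1.  -6.6  0.6] M [-1.67  0.04  0.  ]
0.0860 False 30.88 G [0.0012 0.085  0.0931] F [ -0.9 -10.4   2.6] M [-2.64  0.33  0.15]
```

View pics/l_s.png

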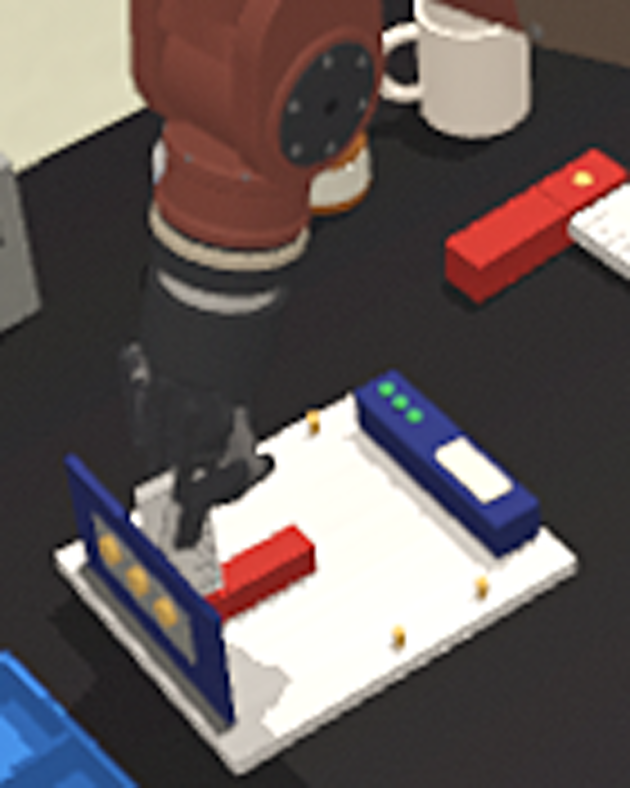

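Run:
```python
from h import *
for y,z,t in((.0860,.0926,18.5),(.0860,.0922,19.5)):
    p,r=pose(.0012,y,z,t); robot.line_to(p,vel=.02,rotation=r); robot.pause(.15); g,F=gp()
for n in("side","top"):
    im=robot.grab_frame(n);cv2.imwrite(f"pics/m_{n}.png",im)
a=cv2.imread("pics/m_side.png")[290:365,200:280]
cv2.imwrite("pics/m_s.png",cv2.resize(a,None,fx=8,fy=8,interpolation=cv2.INTER_CUBIC))
b=im[240:300,190:290];cv2.imwrite("pics/m_t.png",cv2.resize(b,None,fx=8,fy=8,interpolation=cv2.INTER_CUBIC))
```

```text
31.38 G [0.0013 0.085  0.0925] F [-1.  -9.2  2.6] M [-2.33  0.18  0.11]
 31.78 G [0.0013 0.0852 0.0922] F [-1.1 -9.   3.1] M [-2.2   0.27  0.12]
```

View pics/m_s.png

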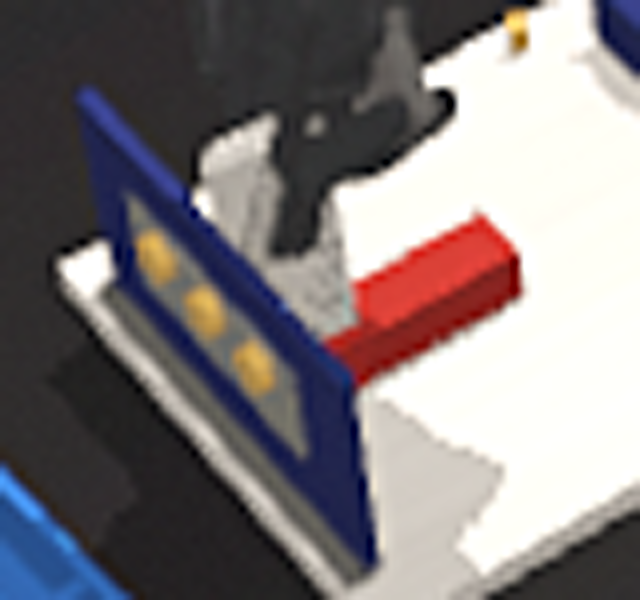

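View pics/m_t.png

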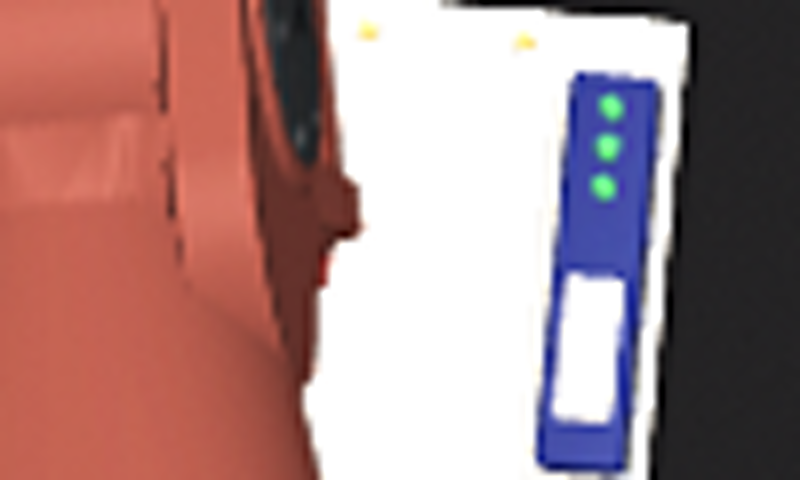

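```bash
cat > chk.py <<'E'
from h import *
np.set_printoptions(precision=4,suppress=True)
def onx(p,x):
    o,d=ray("side",p); o=Rp.T@(o-C0); d=Rp.T@d; return o+d*(x-o[0])/d[0]
def c8(u,v): return((u+.5)/8+200-.5,(v+.5)/8+290-.5)
E
python3 - <<'E'
from chk import *
for n,p,x in(("bot tail",(520,296),-.011),("bot near panel",(360,386),-.011),("top tail near",(520,258),-.011),("top tail far",(480,212),.013),("blade/foot",(358,322),-.004),("panel top near",(355,383),-.079),("panel bot near",(372,568),-.079),("panel top far",(82,92),.081)):
    print(n,onx(c8(*p),x))
E
```

```text
bot tail [-0.011   0.0067 -0.0006]
bot near panel [-0.011   0.0699 -0.0002]
top tail near [-0.011   0.005   0.0168]
top tail far [0.013  0.0048 0.019 ]
blade/foot [-0.004   0.0638  0.0205]
panel top near [-0.079   0.1049  0.0865]
panel bot near [-0.079   0.1085  0.0022]
panel top far [0.081  0.1075 0.088 ]
```

Run:
```python
from h import *
for y,z,t in((.0858,.0916,20.5),(.0858,.0911,20.5)):
    p,r=pose(.0012,y,z,t); robot.line_to(p,vel=.02,rotation=r); robot.pause(.15); g,F=gp()
    if F[2]>8: break
for n in("side",):
    im=robot.grab_frame(n);cv2.imwrite(f"pics/n_{n}.png",im)
cv2.imwrite("pics/n_s.png",cv2.resize(im[290:365,200:280],None,fx=8,fy=8,interpolation=cv2.INTER_CUBIC))
```

```text
32.28 G [0.0015 0.0855 0.0921] F [-2.  -6.7  3.8] M [-1.5   0.35  0.09]
 32.68 G [0.0015 0.0856 0.0919] F [-2.4 -7.2  7. ] M [-1.5   0.6   0.16]
```

View pics/n_s.png

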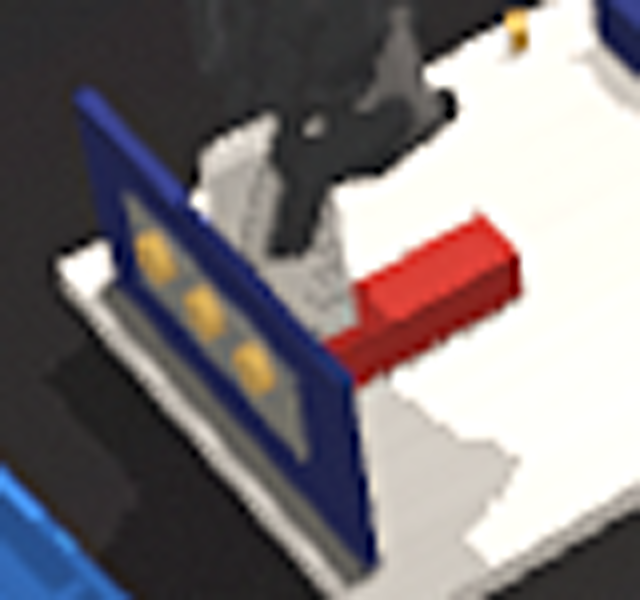

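Run:
```python
from chk import *
for n,p,x in(("bot tail",(520,296),-.011),("bot near panel",(360,386),-.011)): print(n,onx(c8(*p),x))
gp(); st(); robot.job_done()
```

```text
bot tail [-0.011   0.0067 -0.0006]
bot near panel [-0.011   0.0699 -0.0002]
 32.73 G [0.0015 0.0856 0.0919] F [-2.1 -6.6  6.1] M [-1.55  0.57  0.13]
 32.73 [0.4965 0.2745 0.1545] [179.96 -20.47  86.53] F [-2.5 -6.5  6.1] M [-1.51  0.66  0.13] w 0.0092
the job is handed in; nothing more can be done
```

The square is in the corner with the panel pushed upright, and I handed the job in at 32.7 s while still gripping and pressing. It took two retries, described below.

- **First lift:** the foot caught under the rest's rubber strip, the grip slipped, and the square dropped back into its rest. I measured it again, then lifted it free of the strip.
- **First slide:** I pressed too hard on the plate, so the square tipped about 15° and its blade pushed the panel. I lifted it back, levelled it by tilting the tool, and stood it flat on its foot clear of the panel. I then slid it square-on with very light downward force.

Last checks:
- **Foot:** in the side view its underside is flat on the plate to within about 0.5 mm.
- **Heel:** it is at the corner line within about 2 mm. The push force rose sharply when it arrived.
- **Panel:** it looks upright in the side view, to within roughly 2–3 mm at the top edge.
- **Forces:** the tool pushes about 6.5 N towards the panel and 6 N downwards, with the grip width steady at 9 mm.
- **Not checked:** the arm blocked the top camera at the end. The final angle of the blade against the panel rests on the side view and the plate angle of -3.46° I measured at the start. I did not measure the other things on the bench again at the end. I saw nothing touched in the pictures I took.

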